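Put the brush tray away and draw out the paint tray

ROBOT

A 7-joint arm with a two-finger parallel gripper is mounted at the origin on the work surface. World frame = base frame: x ahead of the robot, y to its left, z up, the work surface at z = 0. Lengths are in m, angles in rad, forces in N, time in s.
With the tool pointing down it reaches from about 0.4 to 0.9 m from the base axis. Payload 5.5 kg.
Tool frame: the origin (TCP) lies on the centre line of the jaws, within the pads' length; the fingertips stand ctrl.finger_overhang ahead of it and the grasp point (between the pads) lies 2 mm behind it (ctrl.finger_overhang is the distance from the TCP to the fingertips, in m); z points along the fingers, y is the direction in which the jaws open and shut (so a half turn about z gives the same grasp; the last joint's range is limited). The gripper opens to 85 mm and grips with 20 to 120 N. Pads are 22 mm wide; open, the fingers measure 114 mm over their backs; the gripper's body (76 mm by 85 mm) begins 54 mm behind the grasp point. The pads swing forward as they close: fully open they stand 13 mm farther back than shut.
Start: joints at [0.263, 0.501, -0.427, 1.55, 0.221, 1.138, -0.21], TCP at [0.65, 0, 0.248] pointing down, gripper open.
Joint ranges: [-2.88, 2.88], [-0.31, 2.03], [-1.54, 1.56], [0.2, 2.42], [-1.41, 4.55], [0.19, 2.02], [-2.57, 2.57]. Speed limits (rad/s): [2.57, 2.57, 3.14, 3.14, 3.14, 3.14, 3.14].

INTERFACE

Orientations are given as a unit quaternion [x, y, z, w].
In Python, from bench import sensors, eyes, workorder, finder, ctrl gives the robot as it stands. The module is installed in compiled form; this text tells all that it offers.
- The arm moves only by the tool apply_moves, never from a script. Its argument "series" is a list that holds one entry, the list of rows, each a list of 4 numbers: the shift along the tool's x, y, z in mm, then the turn about the tool's z in rad. In form: [[[tx, ty, tz, yaw], ...]]. A call has 1 to 20 rows; each row shifts and turns the pose as measured when the row begins, along the tool's axes as they then stand; what a row does not reach is not made up. A row lasts 1/8 s, in which the tool goes at most 62.5 mm and 10.7 degrees, less where a joint would pass 70% of its speed; a pose out of reach is approached as far as the arm can. A call with a gripper value outside its range is refused whole. "claw" is the opening, from 0 (shut) to 1 (fully open), set as the call begins (left out, the last holds). The fingers move at their own pace and stop on an object; "squeeze" is the grip in N (left out, the last holds). Time passes only in rows, so rows that do not move let the fingers close. It gives the time, the measured TCP pose, the force and the opening at its end, in the units of the state.
- sensors.sense(): the state, without advancing time (a new reading comes with each control period).
- eyes.camera(name): name is "scene" or "side" or "wrist"; returns the picture (420x560x3 uint8, red, green, blue); there is no depth.
- eyes.camera_info(name): a dict with "mtx" (3x3 intrinsics, pixels), "R" (3x3) and "t" (3): a world point X has camera coordinates R X + t. Camera axes: x right, y down, z forward; pixel columns grow to the right and rows downward; lengths in m; the calibration is good to about 2 mm. A picture is of the moment at which its call begins: read the wrist's pose just before it. camera_info takes no time and is no camera call; for the wrist camera it gives the pose at the moment of the call.
- workorder.finish_job(): hands the job in, once; it reports no verdict.
Trained networks look in the newest picture that a camera, given by its name, has taken for a name from the list of things; names that differ only in an ending like _2 or _b are one class to them, and where a whole thing is asked for, a point or a joint stands for the part that bears it (a point fixed in the world has none). Each returns a list of dicts, best first, with "p" (0 to 1); they miss things now and then, are a little off and sometimes report something else, mostly with a low value. They report only what shows in the picture. A call takes as long as a camera call.
- finder.find_in(camera, label): "location" ([x, y, z] in m, in world coordinates, good to about 4 mm: the middle of the surface that is visible of it).
The state is a dict: "time_s": time; "qpos": joint angles; "dq": joint speeds; "tau": joint torques, N m; "tcp_pos": TCP position; "eef_rot": TCP orientation; "force": force on the tool from outside, world axes, zero at the start; "torque": the same for the moment, N m; "width": opening from 0.0 (shut) to 1.0 (fully open).
Only numpy, scipy, OpenCV 4.12 (cv2) and the standard library are available. Lean on these libraries where they do the work, as an engineer would, in place of code of your own. Each camera call takes 0.05 s, during which the arm holds its last target.

TASK

On the decorating bench stand two low plywood cases, each with one sliding tray. First push the open brush tray fully home with your fingertips; then hook a fingertip behind the front lip of the other tray, the paint tray, and draw it out along its runners as far as it goes, and leave it so. Do not pinch or lift anything, keep the pots in the tray upright, and leave the other things on the bench where they are.

Things in the scene. Friction and masses are not known exactly. Their poses are not given: they have to be found in the camera images.
- paint_unit: fixed low plywood case 240 x 166 x 74 mm (x, y, z) in which the paint tray slides; origin on the table under the middle of its front edge; its x axis points from the open front to the rear, away from the robot apart from a small yaw. The case and its cover reach from x = 0 to x = 240 mm. The tray sticks out of the front; the two trays and cases are alike in shape and material. It may stand left or right of the other.
- brush_unit: fixed low plywood case 240 x 166 x 74 mm (x, y, z) in which the brush tray slides; origin on the table under the middle of its front edge; its x axis points from the open front to the rear, away from the robot apart from a small yaw. The case and its cover reach from x = 0 to x = 240 mm. The tray sticks out of the front; the two trays and cases are alike in shape and material. It may stand left or right of the other.
- paint_tray (a joint): paint tray, slide along its case's own -x, in m: 0 = fully home against its stop, 0.12 = fully out against its stop. Starts shut or nearly so (0 to 0.015). Runs level, friction about 2 N, stays where it is left, tray 0.46 kg with two pots of 60 g in it
- brush_tray (a joint): brush tray, same slide and values as the paint tray; starts well out (0.06 to 0.105); two brushes of 30 g lie in it
- paint_lip (a point): middle of the top edge of the paint tray's front lip, 55 mm above the table. The lip is 10 mm thick along the slide and 140 mm wide. Behind it is a finger well with its floor at z = 15 mm, 130 mm wide and, along the slide, 55 mm long, closed by a 6 mm cross wall up to z = 50 mm; with the tray home the edge of the case's cover (top at z = 74 mm) is 53 mm behind the lip's rear face. The well's side walls reach z = 42 mm
- brush_lip (a point): middle of the top edge of the brush tray's front lip; same lip and finger well as the paint tray's
- pot1: loose lidded white paint pot, 39 mm across, 36 mm tall, 60 g, upright in the paint tray behind the cross wall, hidden by the cover at first (floor of the tray z = 15 mm); origin at the centre of its underside
- pot2: loose lidded white paint pot, 39 mm across, 36 mm tall, 60 g, upright in the paint tray behind the cross wall, hidden by the cover at first (floor of the tray z = 15 mm); origin at the centre of its underside
- brush1: loose flat paint brush, 124 mm long, 26 mm wide, 10 mm thick, lying in the brush tray behind the cross wall; origin on its underside near mid-length, x axis to the bristles
- brush2: loose flat paint brush, 124 mm long, 26 mm wide, 10 mm thick, lying in the brush tray behind the cross wall; origin on its underside near mid-length, x axis to the bristles
- tin: bystander: closed steel paint tin, 100 mm across, 115 mm tall, origin at the centre of its underside
- tape: bystander: roll of masking tape lying flat, 90 mm across, 24 mm tall, origin at the centre of its underside
- block: bystander: cork sanding block 70 x 40 x 30 mm, origin at the centre of its underside
- minipot: bystander: small amber glass pot with black cap, 33 mm across, 44 mm tall, standing between the two trays in front of the cases; origin at the centre of its underside

How it is judged:
By the outcome, as a careful person would: the job done as asked, in the order asked, and still so for the second after the job is handed in, with the robot touching nothing.
It also fails if it takes over 48 s, if anything falls off the work surface, if the arm or the gripper's body presses on something with over 40 N, if the wrist force passes 120 N, or if a joint passes its speed limit or range.

## Working session

There is one attempt and no reset: what is moved stays moved. The work goes in short steps, Python scripts to look and compute and a tool call to move; the robot and the scene stay as the last step left them, time stands still between calls to the robot, and variables do not carry over. Pictures are saved under pics/ and viewed, and the job is handed in when it is done.

Besides the shell and the picture viewer there is one more tool, called after "Emit:" as name(argument=value, ...) on one line, values as JSON. apply_moves: Moves the arm, as the interface text tells. Its arguments: {"type":"object","properties":{"series":{"type":"array","items":{"type":"array","items":{"type":"array","items":{"type":"number"}}}},"claw":{"type":"number"},"squeeze":{"type":"number"}},"required":["series"]}

```bash
mkdir -p pics; cat > h.py <<'E'
import numpy as np, cv2
from bench import sensors, eyes, workorder, finder, ctrl
def save(cam,name):
    im=eyes.camera(cam); cv2.imwrite(f'pics/{name}.png',im[:,:,::-1]); return im
def proj(cam,X):
    c=eyes.camera_info(cam); p=np.array(c['R'])@np.array(X)+np.array(c['t']); q=np.array(c['mtx'])@p; return q[:2]/q[2]
def back(cam,uv,z):
    c=eyes.camera_info(cam); R=np.array(c['R']);t=np.array(c['t']);o=-R.T@t
    d=R.T@np.linalg.inv(np.array(c['mtx']))@np.array([uv[0],uv[1],1.]); return o+d*(z-o[2])/d[2]
E
python3 - <<'E'
from h import *
print(ctrl.finger_overhang, sensors.sense())
save('scene','s0')
for l in ['paint_unit','brush_unit','paint_tray','brush_tray','paint_lip','brush_lip','minipot','tin','tape','block']:
    for r in finder.find_in('scene',l)[:2]: print(l,np.round(r['location'],3),round(r['p'],2))
save('side','d0'); save('wrist','w0')
E
```

```text
0.017 {'time_s': 0.0, 'qpos': array([ 0.26318255,  0.50185075, -0.42676737,  1.55147087,  0.22080752,
        1.13828133, -0.21029696]), 'dq': array([-0.00061118, -0.00050051, -0.00061308,  0.00025048, -0.00214315,
        0.00038897, -0.00097046]), 'tau': array([ 1.57038257e-04, -5.69523740e+01, -5.81651285e+00, -2.80938792e+01,
        1.07328620e-02,  1.20940185e-02,  1.30241034e-05]), 'tcp_pos': array([ 6.49334160e-01, -4.92735592e-05,  2.47246701e-01]), 'eef_rot': array([ 7.07084611e-01,  7.07128276e-01, -6.72801296e-04, -7.08582241e-04]), 'force': array([0.13927967, 0.69736715, 0.37475059]), 'torque': array([-0.03385305,  0.04830441,  0.01811426]), 'width': 1.0030039388151075}
paint_unit [0.836 0.083 0.072] 0.78
paint_unit [ 0.636 -0.144  0.027] 0.63
brush_unit [ 0.816 -0.164  0.071] 0.83
paint_tray [0.675 0.13  0.034] 0.8
brush_tray [ 0.637 -0.146  0.03 ] 0.74
paint_lip [0.672 0.125 0.026] 0.79
brush_lip [ 0.638 -0.143  0.027] 0.9
minipot [ 0.546 -0.011  0.035] 0.55
tin [0.576 0.356 0.065] 0.67
tape [ 0.597 -0.385  0.021] 0.64
block [ 0.439 -0.378  0.032] 0.85
```

View pics/s0.png

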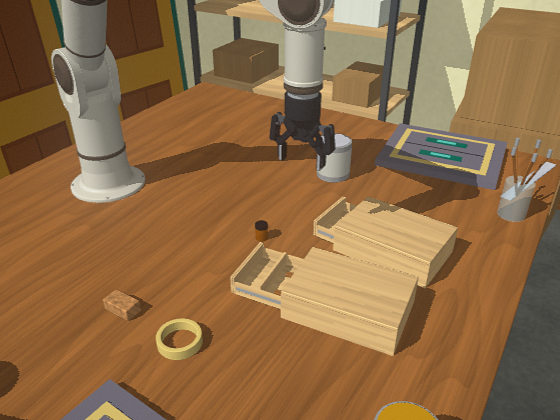

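View pics/d0.png

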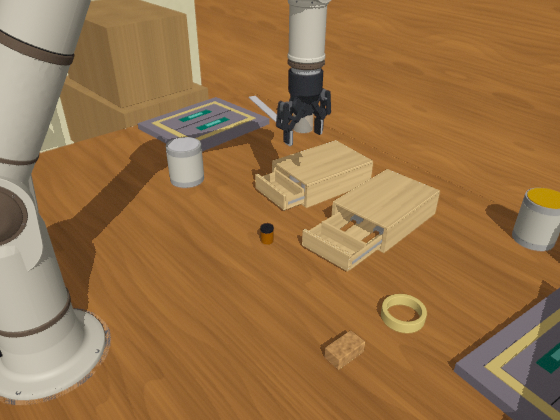

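View pics/w0.png

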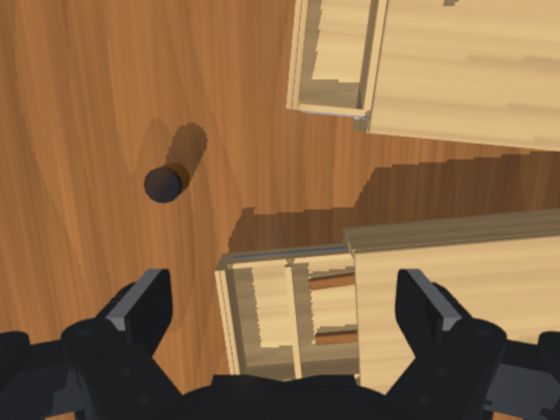

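```bash
python3 - <<'E'
import cv2
w=cv2.imread('pics/w0.png'); s=cv2.imread('pics/s0.png'); d=cv2.imread('pics/d0.png')
cv2.imwrite('pics/s0z.png',cv2.resize(s[190:350,220:470],None,fx=3.2,fy=3.2,interpolation=2)[:600,:800])
cv2.imwrite('pics/d0z.png',cv2.resize(d[135:285,245:445],None,fx=4,fy=4,interpolation=2))
E
```

```text
(no output)
```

View pics/s0z.png

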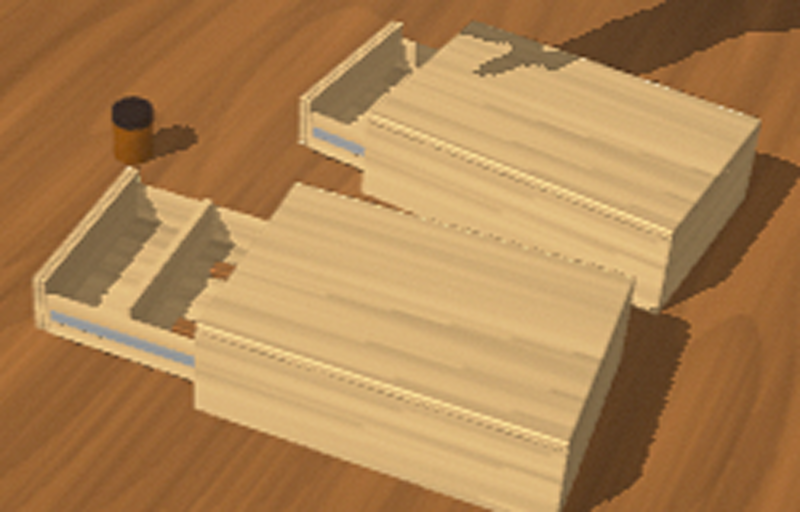

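View pics/d0z.png

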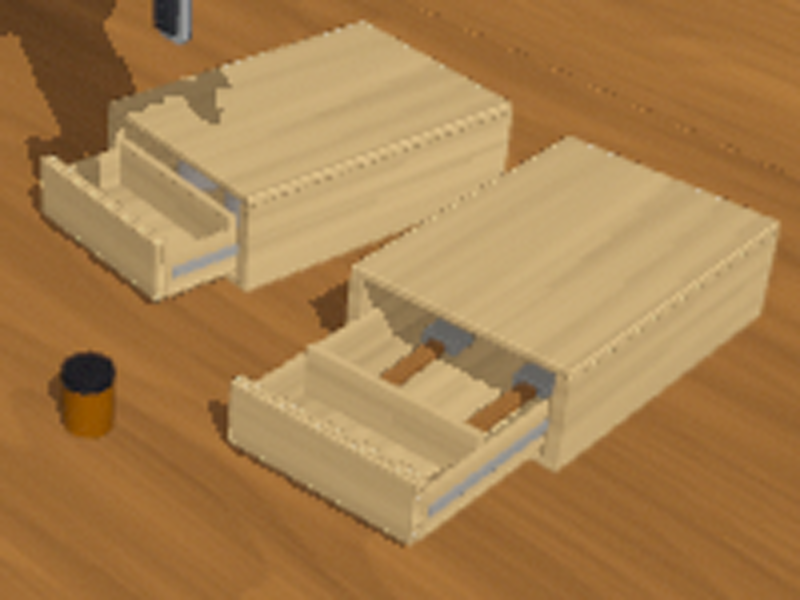

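```bash
python3 - <<'E'
from h import *
from scipy.optimize import least_squares
S=lambda u,v:('scene',220+u/3.2,190+v/3.2); D=lambda u,v:('side',245+u/4,135+v/4)
h=.083
def run(name,cov,lip,g):
    obs=[(o,k) for k,os in cov.items() for o in os],[(o,k) for k,os in lip.items() for o in os]
    def pts(p,full=False):
        x,y,a,s=p;c,sn=np.cos(a),np.sin(a);r=[]
        W=lambda X,Y,Z:[x+c*X-sn*Y,y+sn*X+c*Y,Z]
        for o,(X,sy) in obs[0]: r.append(proj(o[0],W(X,sy*h,.074))-np.array(o[1:]))
        for o,sy in obs[1]: r.append(proj(o[0],W(-.063-s,sy*.07,.055))-np.array(o[1:]))
        return np.array(r)
    f=least_squares(lambda p:pts(p).ravel(),g,loss='soft_l1')
    x,y,a,s=f.x
    print(name,np.round(f.x,4),'lipmid front',x-np.cos(a)*(.063+s),y-np.sin(a)*(.063+s))
    print(np.round(pts(f.x),1).tolist())
run('brush',{(0,-1):[S(197,322),D(558,373)],(0,1):[S(295,183),D(352,265)],(.24,1):[S(633,278),D(572,137)],(.24,-1):[S(566,445),D(778,225)]},
 {1:[S(130,170),D(235,380)],-1:[S(37,275),D(413,487)]},[.75,-.15,0,.08])
run('paint',{(0,-1):[S(368,113),D(243,198)],(0,1):[S(472,22),D(110,100)],(.24,1):[S(760,122),D(365,22)],(.24,-1):[S(670,232),D(510,102)]},
 {1:[S(398,24),D(45,160)],-1:[S(302,98),D(160,245)]},[.75,.1,0,.0])
print(back('wrist',(163,184),.044))
E
```

```text
brush [ 0.7173 -0.1328  0.0854  0.0612] lipmid front 0.5935533112703893 -0.1434154867992817
[[-1.5, 0.5], [2.5, -0.3], [-0.0, -0.6], [-0.8, -0.4], [0.4, 0.1], [-0.8, -0.7], [-0.3, 0.4], [0.5, -0.8], [0.3, -1.1], [-1.3, -0.7], [-0.9, 1.1], [0.5, -1.4]]
paint [ 7.241e-01  1.327e-01 -9.800e-02 -6.000e-04] lipmid front 0.6619761411886094 0.13881323759402645
[[-1.0, 0.2], [1.1, -0.0], [0.1, -0.8], [-0.5, 0.1], [0.2, -0.4], [-0.2, -0.6], [-0.2, 0.8], [0.7, 0.2], [-0.6, -0.5], [-0.0, -1.3], [0.4, 0.2], [-0.2, -0.9]]
[0.54131036 0.00429246 0.044     ]
```

Emit:
apply_moves(series=[[[-25,-16,0,0],[-30,-20,0,0],[-30,-20,0,0],[-30,-20,0,0],[-30,-20,0,0],[0,0,20,-0.085],[0,0,0,0],[0,0,0,0]]], claw=0, squeeze=20)

```text
time_s: 1.65
tcp_pos: [0.5523, -0.1489, 0.2293]
eef_rot: [0.676, 0.737, 0.001, 0.001]
force: [0.1, 0.9, 0.6]
width: -0.003
```

```bash
cat > st.py <<'E'
from h import *
from scipy.spatial.transform import Rotation as R
def st():
    s=sensors.sense(); r=R.from_quat(s['eef_rot']); M=r.as_matrix()
    print(round(s['time_s'],2),'tcp',np.round(s['tcp_pos'],4),'toolyaxis',np.round(M[:,1],4),'z',np.round(M[:,2],3),'F',np.round(s['force'],1),'w',round(s['width'],3),'ovh',ctrl.finger_overhang)
    return s['tcp_pos'],M
def to(target):
    p,M=st(); print('tool shift mm',np.round(1000*M.T@(np.array(target)-p),1))
E
python3 - <<'E'
from st import *
to([.5535,-.147,.045])
save('wrist','w1'); save('side','d1')
E
```

```text
1.65 tcp [ 0.5523 -0.1489  0.2293] toolyaxis [0.9963 0.0859 0.0032] z [ 0.003 -0.    -1.   ] F [0.1 0.9 0.6] w -0.003 ovh 0.017
tool shift mm [  1.9   0.8 184.3]
```

View pics/w1.png

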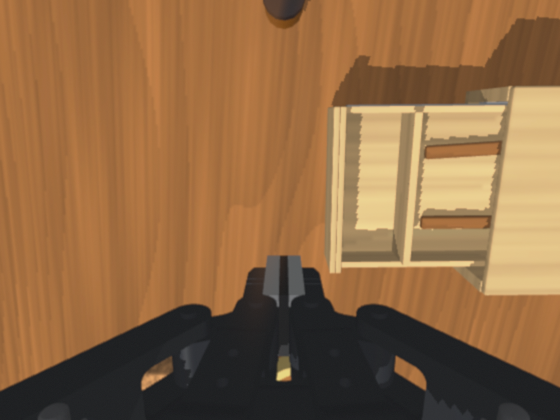

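View pics/d1.png

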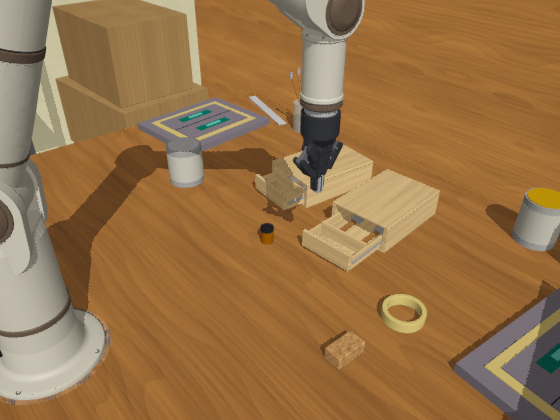

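```bash
python3 - <<'E'
from st import *
for uv in [(333,108),(333,272)]: print(back('wrist',uv,.055))
E
```

```text
[ 0.58458082 -0.07574679  0.055     ]
[ 0.60130682 -0.21234973  0.055     ]
```

Emit:
apply_moves(series=[[[2,1,30,0],[0,0,40,0],[0,0,40,0],[0,0,40,0],[0,0,22,0],[0,0,10,0],[0,0,0,0]]])

```text
time_s: 2.62
tcp_pos: [0.5618, -0.1433, 0.0474]
eef_rot: [0.675, 0.738, 0.004, 0.006]
force: [-0.4, -0.7, 0.2]
width: 0.002
```

```bash
python3 - <<'E'
from st import *
to([.5535,-.147,.045]); save('side','d2')
import cv2
d=cv2.imread('pics/d2.png');cv2.imwrite('pics/d2z.png',cv2.resize(d[120:290,245:445],None,fx=3.5,fy=3.5,interpolation=2))
E
```

```text
2.62 tcp [ 0.5618 -0.1433  0.0474] toolyaxis [0.9959 0.0889 0.014 ] z [ 0.014 -0.002 -1.   ] F [-0.4 -0.7  0.2] w 0.002 ovh 0.017
tool shift mm [-2.9 -8.6  2.3]
```

View pics/d2z.png

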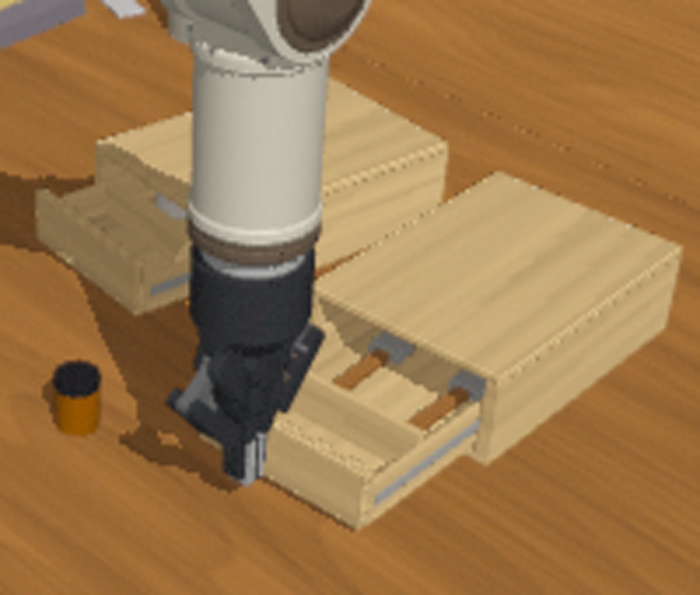

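Emit:
apply_moves(series=[[[0,8,1,0],[0,8,1,0],[0,8,0,0],[0,8,0,0],[0,8,0,0],[0,8,0,0],[0,8,0,0]]])

```text
time_s: 3.55
tcp_pos: [0.6212, -0.1387, 0.0488]
eef_rot: [0.675, 0.738, 0.004, 0.006]
force: [-2.5, -0.6, -0.2]
width: -0.001
```

```bash
python3 - <<'E'
from st import *
to([.640,-.138,.045]); 
E
```

```text
3.55 tcp [ 0.6212 -0.1387  0.0488] toolyaxis [0.996  0.0881 0.0141] z [ 0.014 -0.003 -1.   ] F [-2.5 -0.6 -0.2] w -0.001 ovh 0.017
tool shift mm [-1.  18.7  4. ]
```

Pushing with about 2.5 N; continue to the stop.

Emit:
apply_moves(series=[[[0,6,1,0],[0,6,1,0],[0,4,0,0]]])

```text
time_s: 3.92
tcp_pos: [0.6393, -0.1372, 0.0474]
eef_rot: [0.675, 0.738, 0.004, 0.007]
force: [-2.3, 1.0, -0.3]
width: -0.001
```

Emit:
apply_moves(series=[[[0,3,0,0],[0,3,0,0]]])

```text
time_s: 4.18
tcp_pos: [0.6422, -0.137, 0.0469]
eef_rot: [0.675, 0.737, 0.001, 0.005]
force: [-14.2, -0.9, 9.6]
width: 0.001
```

Emit:
apply_moves(series=[[[0,3,0,0],[0,3,0,0]]])

```text
time_s: 4.42
tcp_pos: [0.6421, -0.1373, 0.0463]
eef_rot: [0.676, 0.737, -0.003, 0.0]
force: [-9.4, -0.7, 7.2]
width: 0.003
```

Emit:
apply_moves(series=[[[0,4,0,0],[0,4,0,0]]])

```text
time_s: 4.68
tcp_pos: [0.642, -0.1375, 0.0456]
eef_rot: [0.676, 0.737, -0.009, -0.006]
force: [-13.7, 0.8, 9.6]
width: -0.001
```

Emit:
apply_moves(series=[[[0,-10,0,0],[0,-20,0,0],[0,-15,-10,0],[0,0,-35,0],[0,0,-40,0],[0,0,-30,0],[0,0,0,0]]])

```text
time_s: 5.55
tcp_pos: [0.6005, -0.1411, 0.1691]
eef_rot: [0.676, 0.737, -0.006, -0.001]
force: [0.7, 0.2, -0.5]
width: -0.001
```

```bash
python3 - <<'E'
from st import *
st(); save('side','d3'); save('wrist','w3');save('scene','s3')
import cv2
d=cv2.imread('pics/d3.png');cv2.imwrite('pics/d3z.png',cv2.resize(d[120:290,245:445],None,fx=3.5,fy=3.5,interpolation=2))
E
```

```text
5.55 tcp [ 0.6005 -0.1411  0.1691] toolyaxis [ 0.9963  0.0855 -0.0101] z [-0.01  -0.007 -1.   ] F [ 0.7  0.2 -0.5] w -0.001 ovh 0.017
```

View pics/d3z.png

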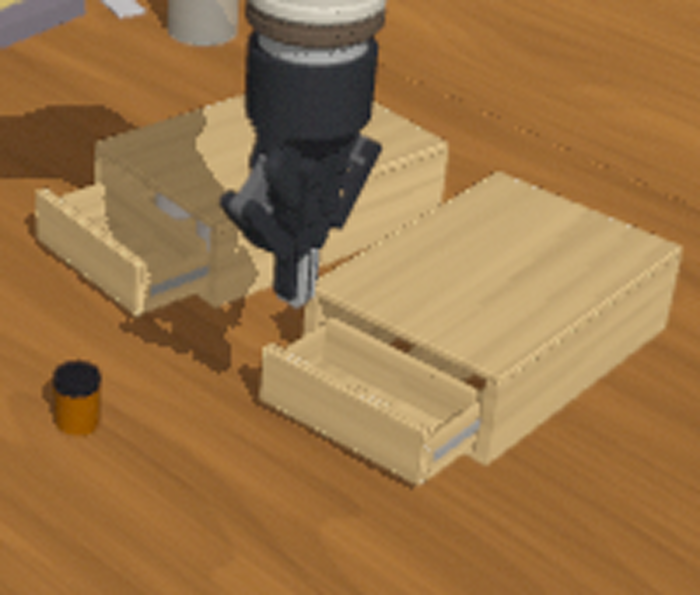

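View pics/w3.png

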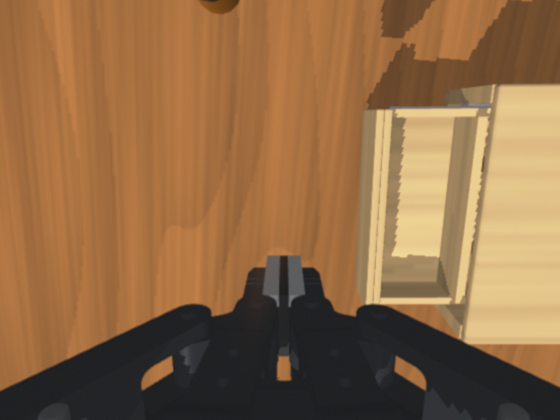

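```bash
python3 - <<'E'
import cv2
w=cv2.imread('pics/w3.png');cv2.imwrite('pics/w3z.png',cv2.resize(w[80:355,345:560],None,fx=2.15,fy=2.15,interpolation=2))
s=cv2.imread('pics/s3.png');cv2.imwrite('pics/s3z.png',cv2.resize(s[200:350,220:420],None,fx=4,fy=4,interpolation=2))
cv2.imwrite('pics/w3e.png',cv2.resize(w[90:180,350:510],None,fx=5,fy=5,interpolation=2))
E
```

```text
(no output)
```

View pics/w3e.png

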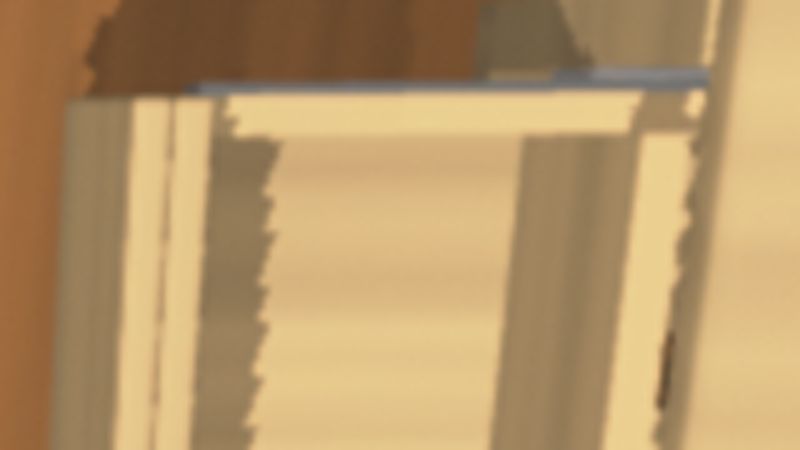

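View pics/s3z.png

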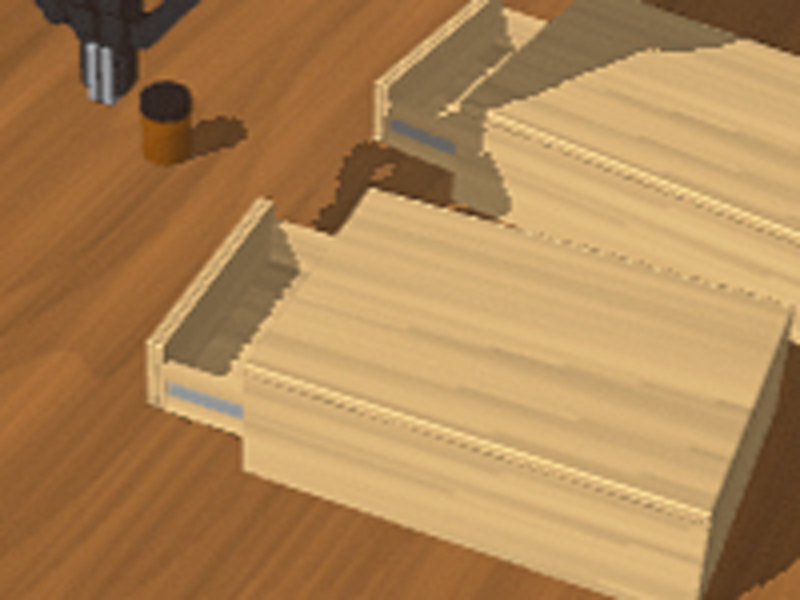

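```bash
python3 - <<'E'
from st import *
a=.0854;u=np.array([np.cos(a),np.sin(a)]);o=np.array([.7173,-.1328])
f=lambda zx,zy,z:(lambda P:(np.round(P,4),'unit x',round(float((P[:2]-o)@u),4)))(back('wrist',(350+zx/5,90+zy/5),z))
print('lip front',f(130,110,.055));print('lip rear',f(212,110,.055));print('wall front',f(637,140,.05));print('wall rear',f(692,140,.05))
for v in (738,720): print('cover edge',f(v,30,.074))
# predicted pixels
def W(X,Y,Z): return [o[0]+u[0]*X-u[1]*Y,o[1]+u[1]*X+u[0]*Y,Z]
for nm,X in (('cover top',(0,.083,.074)),('cover top c',(0,0.04,.074)),('lipfront home',(-.063,.07,.055)),('wallf home',(.002,.065,.05))):
    p=proj('wrist',W(*X)); print(nm,np.round((p-[350,90])*5))
# side view lip corners & scene if home
for cam,off,sc in (('scene',(220,200),4),('side',(245,120),3.5)):
    for s in (0,.008):
        print(cam,s,[np.round((proj(cam,W(-.063-s,y,.055))-off)*sc) for y in (.07,-.07)])
E
```

```text
lip front (array([ 0.6457, -0.0704,  0.055 ]), 'unit x', -0.066)
lip rear (array([ 0.6556, -0.0696,  0.055 ]), 'unit x', -0.0561)
wall front (array([ 0.7098, -0.0685,  0.05  ]), 'unit x', -0.002)
wall rear (array([ 0.7165, -0.0679,  0.05  ]), 'unit x', 0.0047)
cover edge (array([ 0.7066, -0.0566,  0.074 ]), 'unit x', -0.0042)
cover edge (array([ 0.7046, -0.0568,  0.074 ]), 'unit x', -0.0062)
cover top [786. -29.]
cover top c [726. 365.]
lipfront home [156.  95.]
wallf home [670. 137.]
scene 0 [array([258., 196.]), array([143., 341.])]
scene 0.008 [array([245., 192.]), array([130., 337.])]
side 0 [array([260., 347.]), array([421., 433.])]
side 0.008 [array([253., 351.]), array([414., 438.])]
```

Emit:
apply_moves(series=[[[20,8,0,0],[38,16,0,0],[38,16,0,0],[38,16,0,0],[38,16,0,0],[38,16,0,0],[38,16,0,0],[20,9,0,0],[0,0,0,-0.1],[0,0,0,-0.17],[0,0,0,-0.17],[0,0,0,-0.17],[0,0,0,-0.17],[0,0,0,-0.17],[0,0,0,-0.17],[0,0,0,-0.17],[0,0,0,-0.097],[0,0,0,0]]])

```text
time_s: 7.95
tcp_pos: [0.6778, 0.1602, 0.1405]
eef_rot: [0.023, 0.999, -0.002, -0.024]
force: [-0.1, 0.7, -0.0]
width: -0.001
```

```bash
python3 - <<'E'
from st import *
p,M=st(); print('x axis',np.round(M[:,0],4),'want',[-np.cos(.098),np.sin(.098)], 'q',np.round(sensors.sense()['qpos'],2))
to([.6903,.136,.15]); save('wrist','w4')
E
```

```text
7.95 tcp [0.6778 0.1602 0.1405] toolyaxis [ 0.0459  0.9989 -0.006 ] z [-0.049 -0.004 -0.999] F [-0.1  0.7 -0. ] w -0.001 ovh 0.017
x axis [-0.9977  0.0462  0.0487] want [np.float64(-0.995201841970541), np.float64(0.09784320997617732)] q [ 0.18  0.8  -0.71  1.45  0.52  1.14  0.9 ]
7.95 tcp [0.6778 0.1602 0.1405] toolyaxis [ 0.0459  0.9989 -0.006 ] z [-0.049 -0.004 -0.999] F [-0.1  0.7 -0. ] w -0.001 ovh 0.017
tool shift mm [-13.1 -23.6 -10. ]
```

View pics/w4.png

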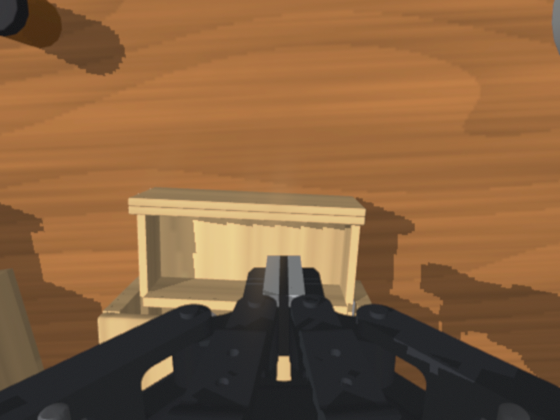

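Emit:
apply_moves(series=[[[-13,-24,-10,0],[0,0,0,-0.052],[0,0,0,0]]])

```text
time_s: 8.38
tcp_pos: [0.6897, 0.1355, 0.1492]
eef_rot: [-0.0, 1.0, -0.002, -0.025]
force: [-0.3, 0.9, -0.1]
width: 0.001
```

```bash
python3 - <<'E'
from st import *
p,M=st(); print('x axis',np.round(M[:,0],4))
to([.6903,.136,.042]); save('wrist','w5')
E
```

```text
8.38 tcp [0.6897 0.1355 0.1492] toolyaxis [-4.0e-04  1.0e+00 -4.6e-03] z [-0.051 -0.005 -0.999] F [-0.3  0.9 -0.1] w 0.001 ovh 0.017
x axis [-9.987e-01 -2.000e-04  5.070e-02]
8.38 tcp [0.6897 0.1355 0.1492] toolyaxis [-4.0e-04  1.0e+00 -4.6e-03] z [-0.051 -0.005 -0.999] F [-0.3  0.9 -0.1] w 0.001 ovh 0.017
tool shift mm [ -6.1   1.  107. ]
```

View pics/w5.png

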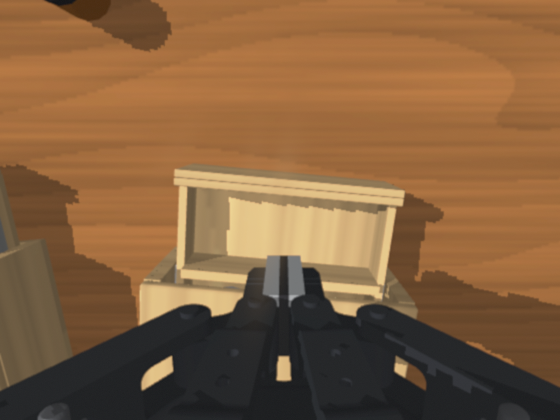

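```bash
python3 - <<'E'
from st import *
import cv2
w=cv2.imread('pics/w5.png');cv2.imwrite('pics/w5z.png',cv2.resize(w[155:305,130:430],None,fx=2.6,fy=2.6,interpolation=2))
for uv in [(175,171),(404,190),(180,185),(403,205),(180,279),(383,289)]: print(uv,back('wrist',uv,.055))
E
```

```text
(175, 171) [0.65284857 0.07002324 0.055     ]
(404, 190) [0.66429152 0.20773447 0.055     ]
(180, 185) [0.66129016 0.07252397 0.055     ]
(403, 205) [0.67351178 0.20775174 0.055     ]
(180, 279) [0.72166391 0.06896123 0.055     ]
(383, 289) [0.72825927 0.19865475 0.055     ]
```

View pics/w5z.png

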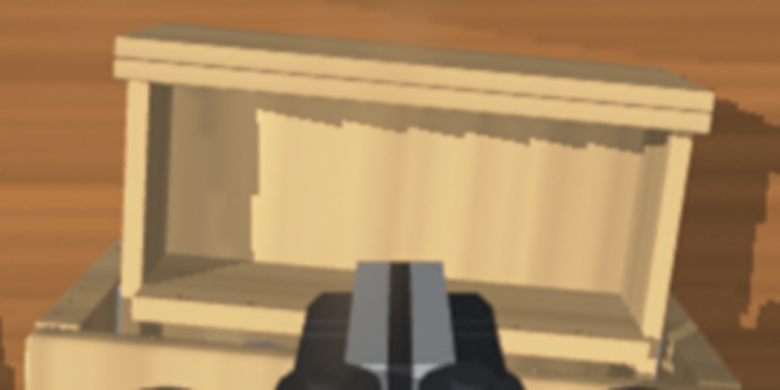

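Emit:
apply_moves(series=[[[0,0,0,0.098],[0,0,20,0],[0,0,20,0],[0,0,0,0]]])

```text
time_s: 8.93
tcp_pos: [0.6865, 0.1348, 0.1048]
eef_rot: [0.05, 0.998, -0.005, -0.026]
force: [0.1, 0.3, -0.2]
width: -0.001
```

```bash
python3 - <<'E'
from st import *
p,M=st(); print('x axis',np.round(M[:,0],4))
to([.6903,.136,.042])
E
```

```text
8.93 tcp [0.6865 0.1348 0.1048] toolyaxis [ 0.1002  0.9949 -0.012 ] z [-0.053 -0.007 -0.999] F [ 0.1  0.3 -0.2] w -0.001 ovh 0.017
x axis [-0.9936  0.1007  0.0517]
8.93 tcp [0.6865 0.1348 0.1048] toolyaxis [ 0.1002  0.9949 -0.012 ] z [-0.053 -0.007 -0.999] F [ 0.1  0.3 -0.2] w -0.001 ovh 0.017
tool shift mm [-6.9  2.3 62.5]
```

Emit:
apply_moves(series=[[[-3,1,22,0],[-3,1,22,0],[-1,0,14,0],[0,0,4,0],[0,0,0,0]]])

```text
time_s: 9.55
tcp_pos: [0.69, 0.1358, 0.0365]
eef_rot: [0.05, 0.998, -0.005, -0.027]
force: [0.3, -0.1, 0.0]
width: -0.002
```

```bash
python3 - <<'E'
from st import *
to([.6903,.136,.042]);save('side','d6')
import cv2
d=cv2.imread('pics/d6.png');cv2.imwrite('pics/d6z.png',cv2.resize(d[90:260,225:425],None,fx=3.5,fy=3.5,interpolation=2))
E
```

```text
9.55 tcp [0.69   0.1358 0.0365] toolyaxis [ 0.0993  0.995  -0.0119] z [-0.055 -0.006 -0.998] F [ 0.3 -0.1  0. ] w -0.002 ovh 0.017
tool shift mm [ 0.   0.1 -5.5]
```

View pics/d6z.png

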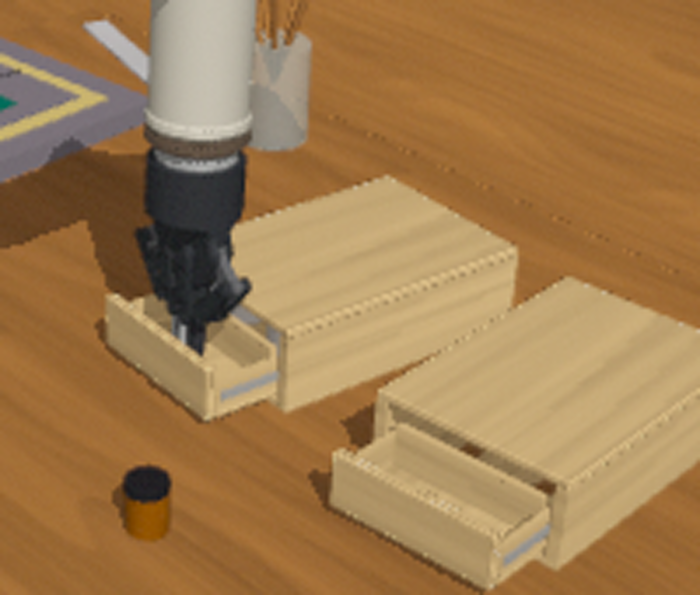

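Emit:
apply_moves(series=[[[2,0,-4,0],[3,0,0,0],[3,0,0,0],[3,0,0.3,0],[3,0,0.3,0],[4,0,0.3,0],[5,0,0.4,0],[5,0,0.4,0]]])

```text
time_s: 10.6
tcp_pos: [0.6644, 0.1389, 0.0442]
eef_rot: [0.05, 0.998, -0.004, -0.023]
force: [2.8, -0.7, 1.5]
width: 0.002
```

```bash
python3 - <<'E'
from st import *
p,M=st(); print('x axis',np.round(M[:,0],4))
E
```

```text
10.6 tcp [0.6644 0.1389 0.0442] toolyaxis [ 0.1005  0.9949 -0.0098] z [-0.046 -0.005 -0.999] F [ 2.8 -0.7  1.5] w 0.002 ovh 0.017
x axis [-0.9939  0.1009  0.0452]
```

Hooked, 2.8 N drag. Continue, keeping the tip low.

Emit:
apply_moves(series=[[[5,0,0.8,0],[5,0,0.8,0],[5,0,0.6,0],[5,0,0.5,0],[5,0,0.5,0],[5,0,0.5,0],[5,0,0.5,0],[5,0,0.5,0],[5,0,0.5,0],[5,0,0.5,0],[5,0,0.5,0],[5,0,0.5,0]]])

```text
time_s: 12.1
tcp_pos: [0.6011, 0.1452, 0.041]
eef_rot: [0.051, 0.998, -0.004, -0.022]
force: [1.9, -0.9, 2.0]
width: -0.003
```

```bash
python3 - <<'E'
from st import *
p,M=st(); print('x axis',np.round(M[:,0],4))
E
```

```text
12.1 tcp [0.6011 0.1452 0.041 ] toolyaxis [ 0.1008  0.9949 -0.01  ] z [-0.044 -0.006 -0.999] F [ 1.9 -0.9  2. ] w -0.003 ovh 0.017
x axis [-0.9939  0.1012  0.0433]
```

Emit:
apply_moves(series=[[[5,0,0.2,0],[5,0,0.2,0],[5,0,0.2,0],[5,0,0.2,0],[5,0,0.2,0],[3,0,0.1,0],[3,0,0.1,0]]])

```text
time_s: 12.98
tcp_pos: [0.5676, 0.1482, 0.0409]
eef_rot: [0.051, 0.998, -0.004, -0.022]
force: [1.8, -0.2, 0.6]
width: -0.001
```

Emit:
apply_moves(series=[[[3,0,0.1,0],[2,0,0.1,0]]])

```text
time_s: 13.22
tcp_pos: [0.5639, 0.1486, 0.0411]
eef_rot: [0.051, 0.998, -0.004, -0.021]
force: [8.4, -1.0, -4.1]
width: -0.006
```

Emit:
apply_moves(series=[[[2,0,0.1,0],[2,0,0.1,0]]])

```text
time_s: 13.48
tcp_pos: [0.5638, 0.1485, 0.0412]
eef_rot: [0.051, 0.999, -0.003, -0.017]
force: [7.2, -0.2, -5.1]
width: -0.002
```

Emit:
apply_moves(series=[[[2,0,0.1,0],[2,0,0.1,0]]])

```text
time_s: 13.72
tcp_pos: [0.5637, 0.1485, 0.0412]
eef_rot: [0.052, 0.999, -0.002, -0.014]
force: [7.1, -0.2, -3.8]
width: 0.002
```

Emit:
apply_moves(series=[[[4,0,0,0],[4,0,0,0]]])

```text
time_s: 13.98
tcp_pos: [0.5636, 0.1484, 0.042]
eef_rot: [0.053, 0.999, 0.0, -0.007]
force: [11.8, -0.9, -7.7]
width: -0.001
```

Emit:
apply_moves(series=[[[-4,0,0,0],[-6,0,0,0],[-3,0,0,0],[0,0,0,0]]])

```text
time_s: 14.48
tcp_pos: [0.5742, 0.1474, 0.0406]
eef_rot: [0.053, 0.999, -0.0, -0.01]
force: [-0.4, 0.3, -0.6]
width: -0.001
```

```bash
python3 - <<'E'
from st import *
p,M=st(); print('x axis',np.round(M[:,0],4))
E
```

```text
14.47 tcp [0.5742 0.1474 0.0406] toolyaxis [ 0.1063  0.9943 -0.0013] z [-0.02   0.001 -1.   ] F [-0.4  0.3 -0.6] w -0.001 ovh 0.017
x axis [-0.9941  0.1063  0.0199]
```

Emit:
apply_moves(series=[[[0,0,-8,0],[0,0,-12,0],[0,0,-15,0],[0,0,-20,0],[0,0,-30,0],[0,0,-40,0],[0,0,-40,0],[0,0,0,0]]])

```text
time_s: 15.48
tcp_pos: [0.5778, 0.1487, 0.2191]
eef_rot: [0.052, 0.999, 0.0, -0.008]
force: [0.5, 0.0, -0.5]
width: 0.001
```

```bash
python3 - <<'E'
from st import *
st();save('side','d7');save('scene','s7');save('wrist','w7')
import cv2
d=cv2.imread('pics/d7.png');cv2.imwrite('pics/d7z.png',cv2.resize(d[120:290,225:425],None,fx=3.5,fy=3.5,interpolation=2))
for l in ['pot1','tin','tape','block','minipot','brush1']:
    for r in finder.find_in('scene',l)[:2]: print(l,np.round(r['location'],3),round(r['p'],2))
for nm,o,a,s in (('brush',[.7173,-.1328],.0854,0),('paint',[.7241,.1327],-.098,.12)):
    u=np.array([np.cos(a),np.sin(a)])
    for cam,off,sc in (('side',(225,120),3.5),('scene',(0,0),1)):
        print(nm,cam,[np.round((proj(cam,[o[0]-u[0]*(.063+s)-u[1]*y,o[1]-u[1]*(.063+s)+u[0]*y,.055])-off)*sc,1) for y in (.07,-.07)])
E
```

```text
15.47 tcp [0.5778 0.1487 0.2191] toolyaxis [0.1041 0.9946 0.    ] z [-0.015  0.002 -1.   ] F [ 0.5  0.  -0.5] w 0.001 ovh 0.017
pot1 [0.674 0.159 0.042] 0.56
pot1 [0.658 0.095 0.054] 0.5
tin [0.565 0.355 0.081] 0.64
tape [ 0.596 -0.387  0.021] 0.81
tape [ 0.669 -0.147  0.033] 0.41
block [ 0.437 -0.378  0.032] 0.74
minipot [ 0.548 -0.01   0.032] 0.81
brush side [array([330.1, 346.6]), array([491.3, 432.6])]
brush scene [array([284.4, 249. ]), array([255.8, 285.3])]
paint side [array([-22.4, 231. ]), array([ 72.2, 313.5])]
paint scene [array([306.1, 183.4]), array([275.9, 205.3])]
```

View pics/d7z.png

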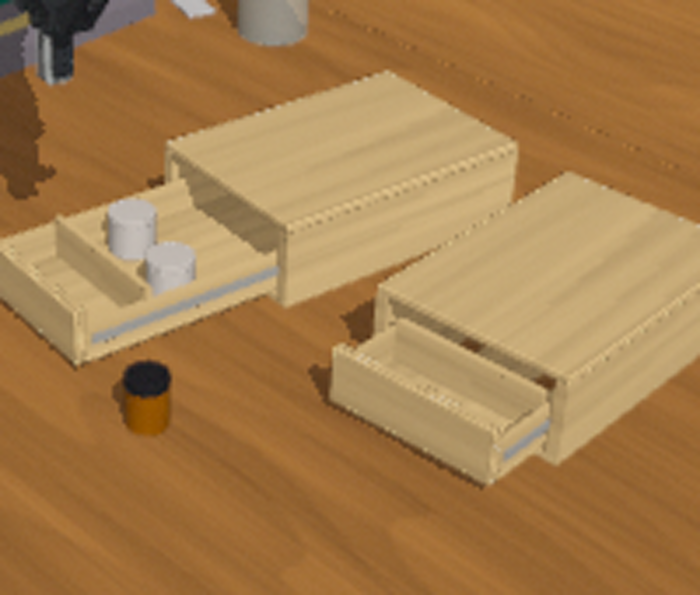

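View pics/s7.png

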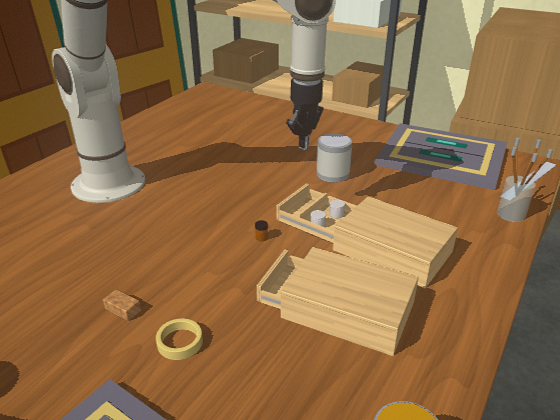

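View pics/w7.png

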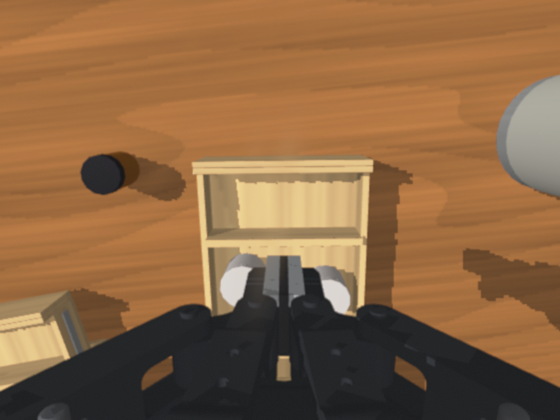

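```bash
python3 - <<'E'
from st import *
print(workorder.finish_job())
E
```

```text
the job is handed in; nothing more can be done
None
```

I did the job in the order asked and handed it in at about 15.6 s on the robot's clock; finishing gives no verdict, so these are my own checks.

**Brush tray:** I pushed it home with the closed fingertips on its lip. It stopped dead at about 14 N and did not move on two further pushes. In the pictures the lip stands about 62 mm ahead of the cover edge, against 63 mm expected, and its corners lie within a pixel or so of the predicted home position.

**Paint tray:** I hooked the closed fingertips behind the lip and drew the tray out against about 2–3 N. It came up against its stop at about 12 N, after roughly 120 mm. I then backed the fingers off the lip inside the well and lifted clear.

**Last look:** Both white pots stand upright in the drawn-out tray, and the brush tray is still home. The tape, block and minipot match their first positions within 2 mm. The tin's reported position differs by 11 mm, with 16 mm in height. It stands in the same place in the pictures and the arm never came near it, so I take this as network error. The arm is clear and touching nothing, with force readings below 1 N.

**Small disagreements:**
- The paint lip showed 1–3 pixels off the predicted fully-out position. I relied on the stop that I felt.
- While pressing against the stops there was an upward force of up to 10 N on the tool at the brush tray, and a downward one of up to 8 N at the paint tray. I took this to be friction at the lip. I saw no sign that anything lifted.

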